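# Pin a board to its fixture through a hidden blind hole

## Robot

A 6-joint arm with a two-finger parallel gripper is mounted at the origin on a cart in front of the work surface, level with it; the furniture and walls round the work are solid. World frame = base frame: x ahead of the robot, y to its left, z up, the work surface at z = 0. Lengths are in mm, angles in degrees, forces in N, time in s.
With the tool pointing down it reaches from about 300 to 850 mm from the base axis. Payload 4.2 kg.
Tool frame: the origin (TCP) lies at the very end of the fingers, on their centre line; the grasp point (between the pads) lies 19 mm behind it (env.grasp_offset is the distance from the TCP to the grasp point, in mm); z points along the fingers, y is the line along which they close (so a half turn about z gives the same grasp; the last joint's range is limited). The gripper opens to 91 mm and grips with 3 to 60 N. Pads are 32 mm wide; open, the fingers measure 118 mm over their backs; the gripper's body (76 mm by 178 mm) begins 60 mm behind the grasp point.
Start: joints at [74.599, 18.312, 89.639, -0, 72.044, -1.146], TCP at [141.59, 557.311, 213.976] pointing down, gripper open.
Joint ranges: [-177.97, 177.97], [-48.28, 115.42], [12.27, 149.76], [-77.06, 257.06], [2.81, 150.46], [-146.56, 146.56]. Speed limits (degrees/s): [147.25, 147.25, 180, 180, 180, 180].

## Interface

Orientations are given as [roll, pitch, yaw] about the fixed x, y, z axes, in that order (R = Rz(yaw) Ry(pitch) Rx(roll)).
In Python, from workcell import env gives the robot as it stands. The module is installed in compiled form; this text tells all that it offers.
- The arm moves only by the tool send_rows, never from a script. Its argument "motion" is a list of rows, each an object of numbers: "tx", "ty", "tz": the shift along the tool's x, y, z in units of 500 mm (1.0 is 500 mm); "rx", "ry", "rz": the turn, a rotation vector about the tool's x, y, z in units of 30 degrees (1.0 is 30 degrees); "gripper": the closure, from -1 (fully open) to 1 (shut). In form: [{"tx": .., "ty": .., "tz": .., "rx": .., "ry": .., "rz": .., "gripper": ..}, ...]. A call has 1 to 12 rows; each row shifts and turns the commanded pose from where the row before left it, along the tool's axes as they then stand; what a row does not reach is not made up. A row lasts 1/8 s, in which the tool goes at most 62.5 mm and 10.7 degrees, less where a joint would pass 70% of its speed; a pose out of reach is approached as far as the arm can. A call with a number of a shift or a turn outside -1 to 1 is refused whole. A call with a gripper value outside its range is refused whole. The fingers move at their own pace and stop on an object; "grip_force" is the grip in N (left out, the last holds). Time passes only in rows, so rows that do not move let the fingers close. It gives the time, the measured TCP pose, the force, the opening and the grip force at its end, in the units of the state.
- env.state(): the state, without advancing time (a new reading comes with each control period).
- env.grab_frame(name): name is "scene" or "side" or "wrist"; returns a dict with "frame" (420x560x3 uint8, red, green, blue), "vertical_fov" (degrees; the focal length in pixels is half the picture's height over the tangent of half this angle, whatever the lens; pixels are square), "cx", "cy" (the principal point, pixels), "k1" (the pictures are not rectified: a ray, as slopes to the right and down, at radius r is drawn at 1 + k1 r^2 times it, then the intrinsics apply), "rvec" (rotation vector, rad) and "tvec" (3), from world to camera coordinates, as OpenCV has them; the wrist camera has in their place "T_tool_cam" (4x4, takes a point from camera to tool coordinates, whose origin is the TCP and whose axes are the flange's). Camera axes: x right, y down, z forward; pixel columns grow to the right and rows downward; lengths in mm; the calibration is good to about 2 mm. A picture is of the moment at which its call begins: read the wrist's pose just before it. There is no depth.
- env.job_done(): hands the job in; it is judged then, once.
The state is a dict: "time_s": time; "qpos": joint angles; "qvel": joint speeds; "effort": joint torques, N m; "ee_pos": TCP position; "ee_rot": TCP orientation; "force": force on the tool from outside, world axes, zero at the start; "torque": the same for the moment, N m; "gripper_width": finger opening in mm; "gripper_force": force on a finger pad.
Only numpy, scipy, OpenCV 4.12 (cv2) and the standard library are available. Lean on these libraries where they do the work, as an engineer would, in place of code of your own. Each camera call takes 0.05 s, during which the arm holds its last target. There are 200 camera calls.

## Task

Take the red-handled locating pin out of the rack and pin the board to the fixture: somewhere under the board's wide round opening the grey plate has a blind hole that a flush dust shutter hides, so rest the pin's foot lightly on the plate, sweep it about, upright, until it drops in, and push it fully home until its shoulder sits on the plate. Press gently, never harder than 35 N on the fixture, and leave the pin standing there by itself. Leave the black pin in the rack and the glue brush tub and the pencil where they are.

Things in the scene. Friction and masses are not known exactly. Their poses are not given: they have to be found in the camera images.
- red_pin_centre (a point): Centre of the loose pin with the RED round handle, 91 mm tall, 0.13-0.21 kg, z up the pin. From the bottom: steel shank 14 mm in diameter, 26 mm long, foot chamfered 1 mm; shoulder 24 mm in diameter, 5 mm thick; handle 20 mm in diameter, 60 mm long. This point is 45.5 mm above the foot, 45.5 mm below the top.
- red_pin_foot (a point): Centre of the flat foot of the red pin's shank (the lowest point of the pin). z runs up the pin.
- black_pin_centre (a point): Centre of the pin with the BLACK handle in the other hole of the rack, 100 mm from the red one; same shape and heights as the red pin but a thicker shank, 15.6 mm, which does not fit the fixture. A bystander.
- rack: Fixed light wood rack, 56 x 170 x 34 mm, origin at the centre of its underside, long side along its y. Two holes, 17.5 mm wide, 50 mm either side of the centre along y, in which the pins stand with their shoulders on the rack's top (34 mm up). Which pin is in which hole varies.
- fixture: Fixed 170 x 170 mm aluminium plinth with a wooden board fixed on it; origin at the centre of the underside, z up. The board's top is 56 mm up. Its middle has a round opening 48 mm in diameter; under it lies a rigid flat grey plate (top 38 mm up) with the hidden upright blind hole, 15.5 mm in diameter, 32 mm deep. More than 35 N on the fixture damages it.
- window (a point): Centre of the opening, on the grey plate's top. NOT the hidden hole: that one's centre is 2.5 to 8.5 mm away in any direction, different every time. A shutter of the same grey closes it, flush with the plate; it gives way downward under the pin (spring 0.3 to 0.7 N, less than the pin's weight).
- tub_centre (a point): Centre of the blue glue brush tub, 54 mm in diameter, 156 mm tall, standing loose behind the fixture. A bystander.
- pencil_centre (a point): Centre of the red pencil, 155 x 14 x 8 mm, lying loose on the bench between rack and fixture. A bystander.
Not all that is in view belongs to the job. There is more than one size of the part that bears red_pin_centre; the job needs the middle-sized.

How it is judged (in metres and radians):
On the way, in this order (a step that is already met when the one before it is completed fails the run):
1. the red pin is lifted clear of the rack (height (world z) of red_pin_foot above 0.045 m), for 0.2 s.
2. the red pin's foot rests on the grey plate inside the opening or has begun to enter the hole, upright (z of red_pin_foot in the frame of window below 0.003 m and horizontal distance between red_pin_foot and window below 0.018 m and angle between red_pin_centre's own z axis and vertical below 0.25 rad), for 0.1 s.
3. the red pin's shank has dropped into the hidden hole (z of red_pin_foot in the frame of window below -0.008 m and horizontal distance between red_pin_foot and window below 0.012 m), for 0.1 s.
At the end, for the whole second after the job is handed in: The red pin stands released and upright (0.1 rad) in the hidden hole, its foot 24 mm or more below the grey plate's top and within 12 mm of the opening's centre; the black pin is within 15 mm, the glue brush tub and the pencil within 30 mm of their starting places (z of red_pin_foot in the frame of window below -0.024 m and horizontal distance between red_pin_foot and window below 0.012 m and angle between red_pin_centre's own z axis and vertical below 0.1 rad and distance of black_pin_centre from where it was at the start of the episode below 0.015 m and distance of each of tub_centre, pencil_centre from where it was at the start of the episode below 0.03 m); the robot touches nothing.
It fails at once if the fixture is pressed with more than 35 N (contact force between fixture and anything else above 35 N).
It fails at once if the black pin is taken or knocked out of its place (distance of black_pin_centre from where it was at the start of the episode above 0.015 m).
It fails at once if the glue brush tub is pushed or tipped (distance of tub_centre from where it was at the start of the episode above 0.03 m).
It fails at once if the pencil is pushed away (distance of pencil_centre from where it was at the start of the episode above 0.03 m).
It also fails if it takes over 67 s, if anything falls off the work surface, if the arm or the gripper's body presses on something with over 40 N, if the wrist force passes 120 N, or if a joint passes its speed limit or range.

## Working session

There is one attempt and no reset: what is moved stays moved. The work goes in short steps, Python scripts to look and compute and a tool call to move; the robot and the scene stay as the last step left them, time stands still between calls to the robot, and variables do not carry over. Pictures are saved under pics/ and viewed, at most 10 in all, crops included, and the job is handed in when it is done.

Besides the shell and the picture viewer there is one more tool, called after ">>>" in YAML: its name, and indented under it one key for each argument. send_rows: Moves the arm, as the interface text tells. Shifts and turns lie within -1 to 1; 1 stands for 500 mm of shift or 30 degrees of turn. Its arguments: {"type":"object","properties":{"motion":{"type":"array"},"grip_force":{"type":"number"}},"required":["motion"]}

```bash
mkdir -p pics; cat > h.py <<'E'
import numpy as np, cv2
from workcell import env
from scipy.spatial.transform import Rotation as R
def grab(n,save=None):
    st=env.state(); f=env.grab_frame(n); f['st']=st
    if save: cv2.imwrite('pics/'+save,f['frame'][:,:,::-1])
    return f
def cam(f):
    if 'T_tool_cam' in f:
        T=np.eye(4);T[:3,:3]=R.from_euler('xyz',f['st']['ee_rot'],degrees=True).as_matrix();T[:3,3]=f['st']['ee_pos']
        M=T@np.array(f['T_tool_cam']);return M[:3,:3],M[:3,3]
    Q=cv2.Rodrigues(np.array(f['rvec'],float))[0];return Q.T,-Q.T@np.array(f['tvec'],float).ravel()
def foc(f): return f['frame'].shape[0]/2/np.tan(np.radians(f['vertical_fov'])/2)
def ray(f,u,v):
    F=foc(f);d=np.array([(u-f['cx'])/F,(v-f['cy'])/F]);s=d.copy()
    for _ in range(30): s=d/(1+f['k1']*(s@s))
    A,o=cam(f);return o,A@np.array([s[0],s[1],1])
def onz(f,u,v,z):
    o,d=ray(f,u,v);return o+d*(z-o[2])/d[2]
def proj(f,p):
    A,o=cam(f);q=A.T@(np.array(p)-o);s=q[:2]/q[2];s=s*(1+f['k1']*(s@s));return s*foc(f)+[f['cx'],f['cy']]
E
python3 - <<'E'
from h import *
a=[grab(n) for n in('scene','side','wrist')]
for n,f in zip('sdw',a): cv2.imwrite(f'pics/{n}0.png',f['frame'][:,:,::-1]); print(cam(f)[1],f['vertical_fov'],f['k1'],f['cx'],f['cy'])
print(env.state())
E
```

```text
[ -94.93939041 -305.26436803  806.42620847] 52.2090977976779 -0.06281092896265324 280.84052856305794 210.0681179105236
[389.49054358 885.75331556 525.09311469] 57.06989884047526 -0.1001218532612731 275.3090872993563 202.08679056804422
[ 74.42811813 573.47041513 384.14256951] 62.085994357158434 -0.07576805043231696 279.48252920488966 211.89322670371718
{'time_s': 0.15, 'qpos': array([ 7.45993077e+01,  1.83432866e+01,  8.96894630e+01, -1.65123650e-03,
        7.20426739e+01, -1.14548726e+00]), 'qvel': array([-0.07615586, -0.11773909, -0.33668458, -0.03208647,  0.02693679,
        0.02084268]), 'effort': array([-4.10697539e-04, -4.12778628e+01, -2.32153577e+01,  7.27532571e-02,
        4.34465159e-02, -1.09903824e-04]), 'ee_pos': array([141.49560056, 556.94109321, 213.31882074]), 'ee_rot': array([-1.79924560e+02,  6.20086762e-05,  1.65745305e+02]), 'force': array([-0.6715469 , -0.21643652,  0.28803902]), 'torque': array([ 0.03243578,  0.02833574, -0.00350676]), 'gripper_force': 0.0, 'gripper_width': 91.28689460534292}
```

View pics/s0.png

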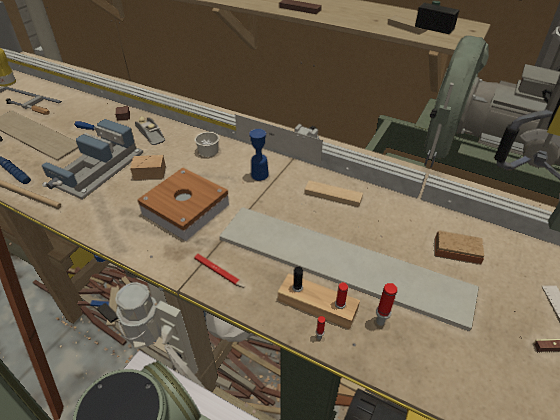

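View pics/d0.png

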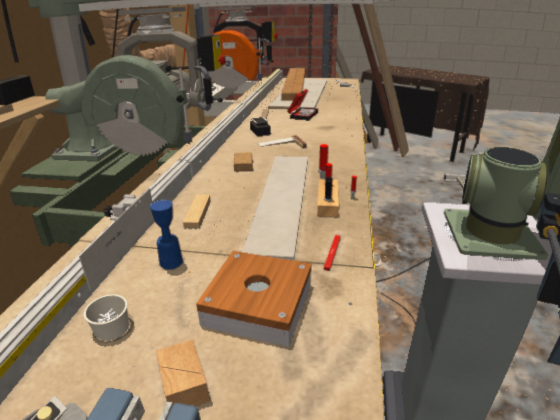

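The scene view shows the red pin in the rack at (342,294), and the black pin at (298,278). The larger and smaller red decoys are off the rack at (388,300) and (320,327). The opening is at (184,196). In the side view the opening is at (259,283), the rack at (328,195) and the pencil at (333,252).

```bash
python3 - <<'E'
from h import *
S=grab('scene');D=grab('side')
def blobs(f,m,lo=15):
    n,l,s,c=cv2.connectedComponentsWithStats(m.astype(np.uint8));return [(s[i],c[i].round(1)) for i in range(1,n) if s[i][4]>lo]
for nm,f,roi in(('S',S,(150,200,400,350)),('D',D,(300,130,370,280))):
    im=f['frame'].astype(int);r,g,b=im[...,0],im[...,1],im[...,2]
    m=(r>110)&(g<60)&(b<70);k=np.zeros_like(m);k[roi[1]:roi[3],roi[0]:roi[2]]=1
    for s,c in blobs(f,m&k): print(nm,'red',s,c,onz(f,*c,69).round(1)[:2], 'z0',onz(f,*c,4).round(1)[:2])
    m=(r<50)&(g<50)&(b<50)
    for s,c in blobs(f,m&k): print(nm,'blk',s,c,onz(f,*c,69).round(1)[:2])
# opening: not-wood pixels within board
for nm,f,roi in(('S',S,(165,180,203,212)),('D',D,(235,265,285,302))):
    x0,y0,x1,y1=roi;h=cv2.cvtColor(f['frame'],cv2.COLOR_RGB2HSV)[y0:y1,x0:x1]
    m=(h[...,1]<100)
    for s,c in blobs(f,m): print(nm,'open',s,c+[x0,y0])
    # boundary ellipse
    cs,_=cv2.findContours((m*255).astype(np.uint8),cv2.RETR_EXTERNAL,cv2.CHAIN_APPROX_NONE);c=max(cs,key=cv2.contourArea)
    print(cv2.boundingRect(c),onz(f,*(np.array(cv2.minEnclosingCircle(c)[0])+[x0,y0]),56))
cv2.imwrite('pics/c.png',cv2.hconcat([cv2.resize(S['frame'][240:350,260:410,::-1],(400,293)),cv2.resize(D['frame'][240:350,190:340,::-1],(400,293))]))
E
```

```text
S red [195 255  43  29 196] [217.1 268.9] [358.  98.] z0 [398.  133.6]
S red [339 283   9   8  54] [343.1 286.4] [ 446.3 -162.4] z0 [ 494.  -149.8]
S red [384 284  13  10  98] [390.2 288.2] [ 489.1 -252.1] z0 [ 540.6 -247.4]
S red [318 316   7   7  36] [321.1 318.8] [ 352.4 -154.5] z0 [ 391.8 -141.2]
S blk [293 267  10  23 176] [297.6 277.7] [421.  -67.5]
S blk [211 314  19  10  24] [220.4 318.3] [257.8  21.2]
S blk [249 342  16   5  16] [256.5 344.1] [243.8 -70.4]
D red [320 145   8   3  21] [323.7 146. ] [ 457.7 -396.2] z0 [ 467.5 -578.9]
D red [320 149  12  27 170] [324.9 161. ] [ 444.8 -256.7] z0 [ 452.7 -419.6]
D red [351 176   5  13  50] [353.5 182.4] [ 355.9 -107.6] z0 [ 351.1 -249.1]
D red [324 236  16  34 158] [331.7 253.1] [399.4 239. ] z0 [400.8 146.8]
D blk [326 178   6  21 107] [328.1 187.8] [423.9 -63.4]
S open [10 13 16  8 97] [182.6 196.7]
(10, 13, 16, 8) [522.89184184 324.23588802  56.        ]
D open [ 11  16  23  11 170] [257.2 285.9]
(11, 16, 23, 11) [530.68463243 345.55037434  56.        ]
```

View pics/c.png

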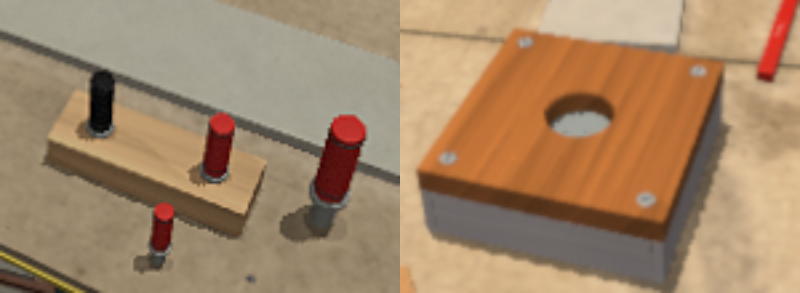

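```bash
cat >> h.py <<'E'
def delta(p):
    st=env.state();A=R.from_euler('xyz',st['ee_rot'],degrees=True).as_matrix()
    d=A.T@(np.array(p)-st['ee_pos'])/500;print('units',d.round(4),'rows',np.linalg.norm(d)/.125);return d
E
python3 - <<'E'
from h import *
S=grab('scene');D=grab('side')
print('red',onz(S,343.2,285.5,99),'blk',onz(S,298.2,268.5,99),onz(D,328.1,178.5,99))
print('tub top',onz(S,259,135,156),onz(D,163,205,156),'foot',onz(S,260,176,0),onz(D,170,262,0))
print('pencil',onz(S,217,269,4),onz(D,332,253,4))
print('win bounds',[onz(f,u,v,56).round() for f,u,v in((D,190+579/2.667,240+115/2.667),(S,184,196))])
w=grab('wrist');print(np.array(w['T_tool_cam']).round(2))
delta([400,-150,250])
E
```

```text
red [ 426.44863225 -167.55620723   99.        ] blk [422.15986112 -67.34409216  99.        ] [424.88154317 -57.88687212  99.        ]
tub top [740.38721817 214.37374308 156.        ] [747.54247691 243.7595927  156.        ] foot [753.558853   224.66061082   0.        ] [762.8790879  231.37922652   0.        ]
pencil [397.599127   133.62008686   4.        ] [400.11298269 146.34261587   4.        ]
win bounds [array([255., 298.,  56.]), array([526., 322.,  56.])]
[[  -0.     -0.97   -0.25   69.08]
 [   1.     -0.      0.     -0.69]
 [  -0.     -0.25    0.97 -170.92]
 [   0.      0.      0.      1.  ]]
units [-0.8492 -1.2437 -0.0721] rows 12.061475194842078
```

>>> send_rows:
  motion:
    - {"tx":-0.068,"ty":-0.0995,"tz":-0.006,"gripper":0}
    - {"tx":-0.068,"ty":-0.0995,"tz":-0.006,"gripper":0}
    - {"tx":-0.068,"ty":-0.0995,"tz":-0.006,"gripper":0}
    - {"tx":-0.068,"ty":-0.0995,"tz":-0.006,"gripper":0}
    - {"tx":-0.068,"ty":-0.0995,"tz":-0.006,"gripper":0}
    - {"tx":-0.068,"ty":-0.0995,"tz":-0.006,"gripper":0}
    - {"tx":-0.068,"ty":-0.0995,"tz":-0.006,"gripper":0}
    - {"tx":-0.068,"ty":-0.0995,"tz":-0.006,"gripper":0}
    - {"tx":-0.068,"ty":-0.0995,"tz":-0.006,"gripper":0}
    - {"tx":-0.068,"ty":-0.0995,"tz":-0.006,"gripper":0}
    - {"tx":-0.068,"ty":-0.0995,"tz":-0.006,"gripper":0}
    - {"tx":-0.068,"ty":-0.0995,"tz":-0.006,"gripper":0}

```text
invalid input at $.motion[0]: expected keys tx, ty, tz, rx, ry, rz, gripper
```

```bash
python3 - <<'E'
from h import *
f=grab('wrist','w1.png');s=f['st'];print(s['ee_pos'],s['ee_rot'],s['qpos'],s['gripper_width'])
for p in([426,-167,99],[422,-64,99]): print(proj(f,p))
im=f['frame'].astype(int);r,g,b=im[...,0],im[...,1],im[...,2]
n,l,st,c=cv2.connectedComponentsWithStats(((r>90)&(g<60)&(b<70)).astype(np.uint8))
for i in range(1,n):
    if st[i][4]>60: print(st[i],c[i])
E
```

```text
[141.58190397 557.24239964 213.85670455] [-1.79990830e+02  9.31139685e-04  1.65743823e+02] [ 7.45987235e+01  1.83174329e+01  8.96483859e+01 -1.17126876e-03
  7.20433311e+01 -1.14473782e+00] 91.23094900301051
[-115.89909548  485.32222266]
[-86.10352547 492.13696141]
[509 190  45  23 258] [531.76356589 197.43023256]
```

View pics/w1.png

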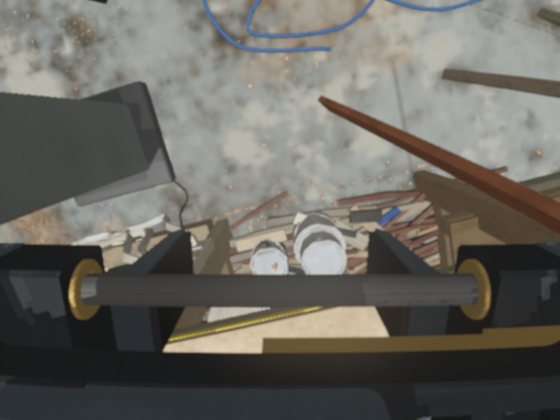

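The wrist view shows floor, with the fingers along the bottom. The move was refused because every row needs all the keys, so I'm resending it in full.

>>> send_rows:
  motion:
    - {"tx":-0.077,"ty":-0.0925,"tz":-0.006,"rx":0,"ry":0,"rz":0,"gripper":0}
    - {"tx":-0.077,"ty":-0.0925,"tz":-0.006,"rx":0,"ry":0,"rz":0,"gripper":0}
    - {"tx":-0.077,"ty":-0.0925,"tz":-0.006,"rx":0,"ry":0,"rz":0,"gripper":0}
    - {"tx":-0.077,"ty":-0.0925,"tz":-0.006,"rx":0,"ry":0,"rz":0,"gripper":0}
    - {"tx":-0.077,"ty":-0.0925,"tz":-0.006,"rx":0,"ry":0,"rz":0,"gripper":0}
    - {"tx":-0.077,"ty":-0.0925,"tz":-0.006,"rx":0,"ry":0,"rz":0,"gripper":0}
    - {"tx":-0.077,"ty":-0.0925,"tz":-0.006,"rx":0,"ry":0,"rz":0,"gripper":0}
    - {"tx":-0.077,"ty":-0.0925,"tz":-0.006,"rx":0,"ry":0,"rz":0,"gripper":0}
    - {"tx":-0.077,"ty":-0.0925,"tz":-0.006,"rx":0,"ry":0,"rz":0,"gripper":0}
    - {"tx":-0.077,"ty":-0.0925,"tz":-0.006,"rx":0,"ry":0,"rz":0,"gripper":0}
    - {"tx":-0.077,"ty":-0.0925,"tz":-0.006,"rx":0,"ry":0,"rz":0,"gripper":0}
    - {"tx":-0.077,"ty":-0.0925,"tz":-0.006,"rx":0,"ry":0,"rz":0,"gripper":0}

```text
time_s: 1.95
ee_pos: [453.3, -96.4, 250.3]
ee_rot: [180.0, 0.1, 165.7]
force: [0.9, 0.7, -0.9]
gripper_width: 45.6
gripper_force: 0.0
```

>>> send_rows:
  motion:
    - {"tx":-0.08,"ty":-0.094,"tz":0,"rx":0,"ry":0,"rz":0,"gripper":0}
    - {"tx":0,"ty":0,"tz":0,"rx":0,"ry":0,"rz":0,"gripper":0}

```text
time_s: 2.2
ee_pos: [481.2, -153.1, 249.3]
ee_rot: [-180.0, 0.0, 165.5]
force: [-0.3, 0.2, -1.1]
gripper_width: 45.7
gripper_force: 0.0
```

```bash
python3 - <<'E'
from h import *
f=grab('wrist','w2.png');s=f['st'];print(s['ee_pos'],s['ee_rot'],s['qpos'],s['gripper_width'])
for p in([426,-167,99],[422,-64,99]): print(proj(f,p))
im=f['frame'].astype(int);r,g,b=im[...,0],im[...,1],im[...,2]
n,l,st,c=cv2.connectedComponentsWithStats(((r>90)&(g<60)&(b<70)).astype(np.uint8))
for i in range(1,n):
    if st[i][4]>60: print(st[i],c[i],onz(f,*c[i],99))
E
```

```text
[ 481.1608018  -153.10107729  249.30407548] [-1.79966848e+02  7.74736943e-03  1.65471745e+02] [-1.89340689e+01  1.07143160e+01  9.49445342e+01 -3.37115935e-02
  7.43308811e+01 -9.43967099e+01] 45.73817607100651
[250.05247457 144.45525444]
[359.98154605 111.03012508]
[250 136  14  15  68] [258.69117647 140.91176471] [ 424.92909116 -158.56433492   99.        ]
[164 174  29  27 446] [180.10313901 184.78475336] [ 445.06710838 -240.65606281   99.        ]
```

View pics/w2.png

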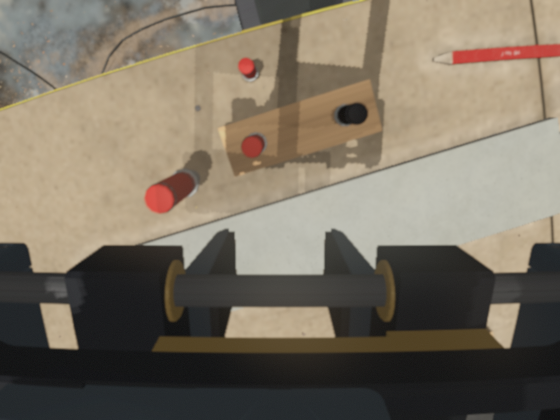

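The wrist view shows the rack pin's red top at (252,146) and the black one at (352,113). The big decoy is at (170,190) and the small one at (247,67).

```bash
python3 - <<'E'
from h import *
f=grab('wrist')
im=f['frame'].astype(int);r,g,b=im[...,0],im[...,1],im[...,2]
m=((r>50)&(g<.45*r)&(b<.5*r)).astype(np.uint8);m[:120]=0;m[175:]=0;m[:,:225]=0;m[:,285:]=0
m=cv2.morphologyEx(m,cv2.MORPH_OPEN,np.ones((5,5)))
cs,_=cv2.findContours(m,cv2.RETR_EXTERNAL,cv2.CHAIN_APPROX_NONE)
c=max(cs,key=cv2.contourArea);print(cv2.boundingRect(c),cv2.minEnclosingCircle(c))
p=onz(f,*cv2.minEnclosingCircle(c)[0],97);print(p, 10*foc(f)/250)
delta([p[0],p[1],140])
E
```

```text
(241, 139, 18, 20) ((249.39999389648438, 148.5), 9.849467277526855)
[ 428.19609115 -166.55589736   97.        ] 13.956213377851618
units [ 0.0908 -0.0581  0.2191] rows 1.9531784144066069
```

>>> send_rows:
  motion:
    - {"tx":0.048,"ty":-0.024,"tz":0.06,"rx":0,"ry":0,"rz":0,"gripper":0}
    - {"tx":0.049,"ty":-0.025,"tz":0.06,"rx":0,"ry":0,"rz":0,"gripper":0}
    - {"tx":0,"ty":0,"tz":0.08,"rx":0,"ry":0,"rz":0,"gripper":0}
    - {"tx":0,"ty":0,"tz":0.08,"rx":0,"ry":0,"rz":0,"gripper":0}
    - {"tx":0,"ty":0,"tz":0.06,"rx":0,"ry":0,"rz":0,"gripper":0}
    - {"tx":0,"ty":0,"tz":0.037,"rx":0,"ry":0,"rz":0,"gripper":0}
    - {"tx":0,"ty":0,"tz":0,"rx":0,"ry":0,"rz":0,"gripper":0}
    - {"tx":0,"ty":0,"tz":0,"rx":0,"ry":0,"rz":0,"gripper":0}

```text
time_s: 3.3
ee_pos: [427.4, -161.0, 62.4]
ee_rot: [-180.0, 0.1, 165.8]
force: [0.0, 0.1, 0.7]
gripper_width: 45.5
gripper_force: 0.0
```

```bash
python3 - <<'E'
from h import *
f=grab('wrist','w3.png');s=f['st'];print(s['ee_pos'],s['force'],s['gripper_width'])
S=grab('scene');cv2.imwrite('pics/c3.png',cv2.hconcat([cv2.resize(f['frame'][:,:,::-1],(400,300)),cv2.resize(S['frame'][220:345,240:407,::-1],(400,300))]))
E
```

```text
[ 427.36326185 -160.98997953   62.44409435] [0.04314528 0.1139315  0.72369486] 45.49499332857536
```

View pics/c3.png

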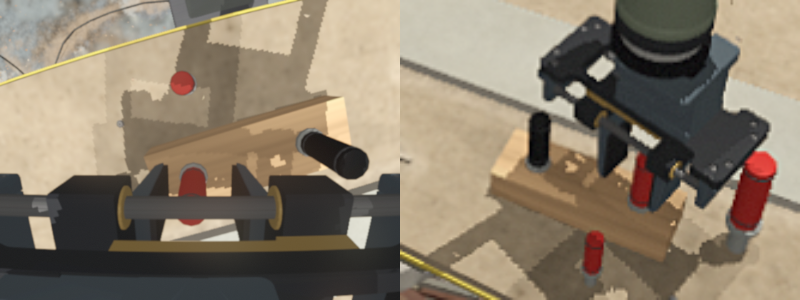

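The pin's handle sits between the fingers about 4 mm off centre, at (192,190) against the finger middle of about 199. I'll shift and close.

>>> send_rows:
  motion:
    - {"tx":0,"ty":-0.008,"tz":0,"rx":0,"ry":0,"rz":0,"gripper":0}
    - {"tx":0,"ty":0,"tz":0,"rx":0,"ry":0,"rz":0,"gripper":0.3}
    - {"tx":0,"ty":0,"tz":0,"rx":0,"ry":0,"rz":0,"gripper":0.7}
    - {"tx":0,"ty":0,"tz":0,"rx":0,"ry":0,"rz":0,"gripper":0.8}
    - {"tx":0,"ty":0,"tz":0,"rx":0,"ry":0,"rz":0,"gripper":0.8}
    - {"tx":0,"ty":0,"tz":0,"rx":0,"ry":0,"rz":0,"gripper":0.8}
  grip_force: 25

```text
time_s: 4.15
ee_pos: [425.9, -165.5, 61.4]
ee_rot: [-180.0, -0.0, 165.8]
force: [1.0, -1.1, -0.1]
gripper_width: 19.4
gripper_force: 25.0
```

>>> send_rows:
  motion:
    - {"tx":0,"ty":0,"tz":-0.04,"rx":0,"ry":0,"rz":0,"gripper":0.8}
    - {"tx":0,"ty":0,"tz":-0.08,"rx":0,"ry":0,"rz":0,"gripper":0.8}
    - {"tx":0,"ty":0,"tz":-0.1,"rx":0,"ry":0,"rz":0,"gripper":0.8}
    - {"tx":0,"ty":0,"tz":-0.1,"rx":0,"ry":0,"rz":0,"gripper":0.8}
    - {"tx":0,"ty":0,"tz":0,"rx":0,"ry":0,"rz":0,"gripper":0.8}

```text
time_s: 4.78
ee_pos: [427.9, -166.2, 224.9]
ee_rot: [-179.9, 0.5, 165.7]
force: [-0.1, -0.3, -2.5]
gripper_width: 19.6
gripper_force: 25.0
```

>>> send_rows:
  motion:
    - {"tx":-0.006,"ty":0.06,"tz":0,"rx":0,"ry":0,"rz":0,"gripper":0.8}
    - {"tx":-0.006,"ty":0.1,"tz":0,"rx":0,"ry":0,"rz":0,"gripper":0.8}
    - {"tx":-0.006,"ty":0.1,"tz":0,"rx":0,"ry":0,"rz":0,"gripper":0.8}
    - {"tx":-0.006,"ty":0.1,"tz":0,"rx":0,"ry":0,"rz":0,"gripper":0.8}
    - {"tx":-0.006,"ty":0.1,"tz":0,"rx":0,"ry":0,"rz":0,"gripper":0.8}
    - {"tx":-0.006,"ty":0.1,"tz":0,"rx":0,"ry":0,"rz":0,"gripper":0.8}
    - {"tx":-0.006,"ty":0.1,"tz":0,"rx":0,"ry":0,"rz":0,"gripper":0.8}
    - {"tx":-0.006,"ty":0.1,"tz":0,"rx":0,"ry":0,"rz":0,"gripper":0.8}
    - {"tx":-0.006,"ty":0.1,"tz":0,"rx":0,"ry":0,"rz":0,"gripper":0.8}
    - {"tx":-0.006,"ty":0.1,"tz":0,"rx":0,"ry":0,"rz":0,"gripper":0.8}
    - {"tx":-0.006,"ty":0.07,"tz":0,"rx":0,"ry":0,"rz":0,"gripper":0.8}
    - {"tx":0,"ty":0,"tz":0,"rx":0,"ry":0,"rz":0,"gripper":0.8}

```text
time_s: 6.28
ee_pos: [584.0, 327.5, 218.0]
ee_rot: [-179.9, -0.2, 165.9]
force: [-0.3, 0.1, -1.5]
gripper_width: 19.9
gripper_force: 25.0
```

```bash
python3 - <<'E'
from h import *
f=grab('wrist','w4.png');s=f['st'];print(s['ee_pos'],s['ee_rot'],s['force'],s['gripper_width'],proj(f,[528,330,56]))
h=cv2.cvtColor(f['frame'],cv2.COLOR_RGB2HSV);print(h[[100,110,120,130,140,150],int(proj(f,[528,330,56])[0])])
E
```

```text
[583.99955205 327.54106062 217.96870533] [-179.85266112   -0.20914967  165.9017753 ] [-0.26069028  0.11594297 -1.45536985] 19.865942741660866 [268.4237237  138.91945255]
[[ 13 140 126]
 [ 13 139 136]
 [ 24  21 123]
 [ 30  14 127]
 [ 30  14 108]
 [ 23  21  98]]
```

View pics/w4.png

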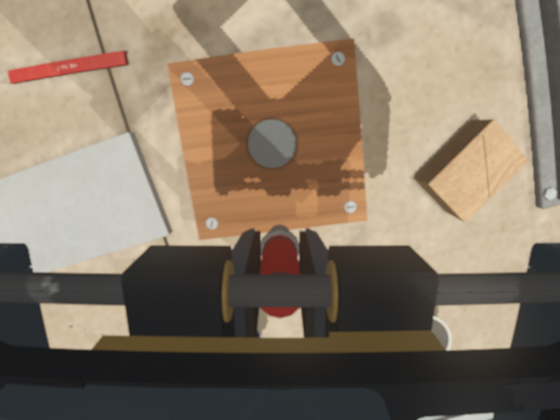

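The opening shows at (272,143), and the pin hangs upright between the fingers with its shoulder at (278,236).

```bash
python3 - <<'E'
from h import *
f=grab('wrist');h=cv2.cvtColor(f['frame'],cv2.COLOR_RGB2HSV)
m=(h[...,1]<70).astype(np.uint8)*255;k=np.zeros_like(m);cv2.circle(k,(272,143),40,255,-1);m&=k
m=cv2.morphologyEx(m,cv2.MORPH_OPEN,np.ones((3,3)))
c=max(cv2.findContours(m,cv2.RETR_EXTERNAL,cv2.CHAIN_APPROX_NONE)[0],key=cv2.contourArea)
e=cv2.fitEllipse(c);print(e,cv2.boundingRect(c))
for z in(38,56):
    P=np.array([onz(f,*q[0].astype(float),z)[:2] for q in c],np.float32);print(z,onz(f,*e[0],z),cv2.minEnclosingCircle(P))
    # pin shoulder bottom etc
print('foot proj',proj(f,f['st']['ee_pos']-[0,0,22]))
p=onz(f,*e[0],47);delta([p[0],p[1],130])
for n in('side','scene'): g=grab(n); print(n,proj(g,p+[0,0,9]))
E
```

```text
((273.8235168457031, 142.95816040039062), (47.502010345458984, 48.37636947631836), 167.51596069335938) (250, 119, 48, 49)
38 [533.3960969  331.62068063  38.        ] ((533.7042846679688, 331.7063293457031), 24.190156936645508)
56 [532.57028252 332.17958841  56.        ] ((532.8627319335938, 332.2608642578125), 22.951990127563477)
foot proj [280.66661834 244.42866387]
units [ 0.1013 -0.0109  0.1788] rows 1.6459813423353917
side [257.37493346 281.19069029]
scene [182.56678752 193.37134722]
```

>>> send_rows:
  motion:
    - {"tx":0.052,"ty":-0.008,"tz":0,"rx":0,"ry":0,"rz":0,"gripper":0.8}
    - {"tx":0.0524,"ty":-0.008,"tz":0,"rx":0,"ry":0,"rz":0,"gripper":0.8}
    - {"tx":0,"ty":0,"tz":0.08,"rx":0,"ry":0,"rz":0,"gripper":0.8}
    - {"tx":0,"ty":0,"tz":0.08,"rx":0,"ry":0,"rz":0,"gripper":0.8}
    - {"tx":0,"ty":0,"tz":0.05,"rx":0,"ry":0,"rz":0,"gripper":0.8}
    - {"tx":0,"ty":0,"tz":0.016,"rx":0,"ry":0,"rz":0,"gripper":0.8}
    - {"tx":0,"ty":0,"tz":0,"rx":0,"ry":0,"rz":0,"gripper":0.8}
    - {"tx":0,"ty":0,"tz":0,"rx":0,"ry":0,"rz":0,"gripper":0.8}

```text
time_s: 7.48
ee_pos: [533.0, 330.9, 110.0]
ee_rot: [179.9, 0.1, 165.7]
force: [-0.7, 0.3, -1.9]
gripper_width: 19.1
gripper_force: 25.0
```

>>> send_rows:
  motion:
    - {"tx":0.0038,"ty":0.002,"tz":0.02,"rx":0,"ry":0,"rz":0,"gripper":0.8}
    - {"tx":0,"ty":0,"tz":0.008,"rx":0,"ry":0,"rz":0,"gripper":0.8}
    - {"tx":0,"ty":0,"tz":0,"rx":0,"ry":0,"rz":0,"gripper":0.8}
    - {"tx":0,"ty":0,"tz":0,"rx":0,"ry":0,"rz":0,"gripper":0.8}

```text
time_s: 7.98
ee_pos: [530.6, 332.2, 94.5]
ee_rot: [180.0, 0.0, 165.7]
force: [-0.3, -0.7, -1.8]
gripper_width: 19.3
gripper_force: 25.0
```

```bash
python3 - <<'E'
from h import *
for i in range(3): s=env.state();print(s['ee_pos'].round(2),s['force'].round(2))
S=grab('scene');D=grab('side');cv2.imwrite('pics/c5.png',cv2.hconcat([cv2.resize(S['frame'][130:250,110:270,::-1],(400,300)),cv2.resize(D['frame'][210:330,180:340,::-1],(400,300))]))
E
```

```text
[530.61 332.22  94.51] [-0.25 -0.67 -1.76]
[530.61 332.22  94.51] [-0.25 -0.67 -1.76]
[530.61 332.22  94.51] [-0.25 -0.67 -1.76]
```

View pics/c5.png

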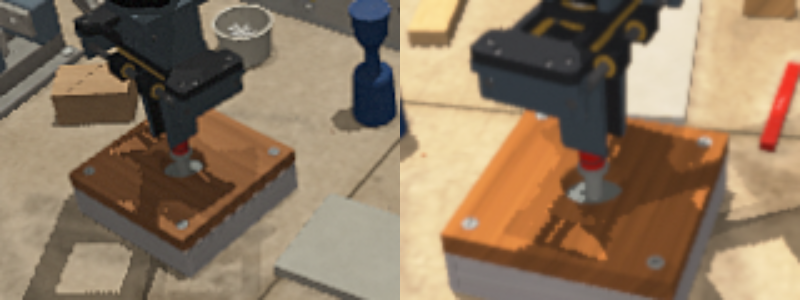

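The pin's shank is centred in the opening in both views. I'll descend gently.

>>> send_rows:
  motion:
    - {"tx":0,"ty":0,"tz":0.002,"rx":0,"ry":0,"rz":0,"gripper":0.8}
    - {"tx":0,"ty":0,"tz":0.002,"rx":0,"ry":0,"rz":0,"gripper":0.8}
    - {"tx":0,"ty":0,"tz":0,"rx":0,"ry":0,"rz":0,"gripper":0.8}
  grip_force: 15

```text
time_s: 8.45
ee_pos: [530.4, 332.1, 92.4]
ee_rot: [-180.0, -0.0, 165.7]
force: [0.4, 0.5, -1.8]
gripper_width: 19.4
gripper_force: 15.0
```

>>> send_rows:
  motion:
    - {"tx":0,"ty":0,"tz":0.0015,"rx":0,"ry":0,"rz":0,"gripper":0.8}
    - {"tx":0,"ty":0,"tz":0,"rx":0,"ry":0,"rz":0,"gripper":0.8}

```text
time_s: 8.7
ee_pos: [530.5, 332.1, 91.6]
ee_rot: [-180.0, -0.0, 165.7]
force: [-0.1, -0.4, -2.2]
gripper_width: 19.5
gripper_force: 15.0
```

>>> send_rows:
  motion:
    - {"tx":0,"ty":0,"tz":0.0015,"rx":0,"ry":0,"rz":0,"gripper":0.8}
    - {"tx":0,"ty":0,"tz":0,"rx":0,"ry":0,"rz":0,"gripper":0.8}

```text
time_s: 8.95
ee_pos: [530.6, 332.2, 91.4]
ee_rot: [180.0, 0.0, 165.7]
force: [0.6, 0.2, 0.8]
gripper_width: 19.7
gripper_force: 15.0
```

>>> send_rows:
  motion:
    - {"tx":0,"ty":0,"tz":0.001,"rx":0,"ry":0,"rz":0,"gripper":0.8}
    - {"tx":0,"ty":0,"tz":0,"rx":0,"ry":0,"rz":0,"gripper":0.8}

```text
time_s: 9.2
ee_pos: [530.8, 332.2, 91.3]
ee_rot: [180.0, 0.0, 165.7]
force: [-1.0, -0.6, 4.9]
gripper_width: 19.5
gripper_force: 15.0
```

Contact is at TCP z of about 91.4, with a stiffness of about 8 N/mm. I'll add a little preload and start sweeping rings (2.5, 4.5, 6.5, 8.5 mm).

>>> send_rows:
  motion:
    - {"tx":0.0025,"ty":0,"tz":0.0008,"rx":0,"ry":0,"rz":0,"gripper":0.8}
    - {"tx":0.0025,"ty":0,"tz":0,"rx":0,"ry":0,"rz":0,"gripper":0.8}

```text
time_s: 9.45
ee_pos: [529.7, 332.5, 91.3]
ee_rot: [179.9, 0.2, 165.8]
force: [1.5, -2.5, 5.0]
gripper_width: 19.9
gripper_force: 15.0
```

>>> send_rows:
  motion:
    - {"tx":-0.00125,"ty":0.00215,"tz":0,"rx":0,"ry":0,"rz":0,"gripper":0.8}
    - {"tx":-0.00125,"ty":0.00215,"tz":0,"rx":0,"ry":0,"rz":0,"gripper":0.8}

```text
time_s: 9.7
ee_pos: [530.5, 333.1, 91.2]
ee_rot: [-179.9, 0.1, 165.8]
force: [-1.2, -5.5, 7.8]
gripper_width: 19.5
gripper_force: 15.0
```

>>> send_rows:
  motion:
    - {"tx":-0.0025,"ty":0,"tz":0,"rx":0,"ry":0,"rz":0,"gripper":0.8}
    - {"tx":-0.0025,"ty":0,"tz":0,"rx":0,"ry":0,"rz":0,"gripper":0.8}

```text
time_s: 9.95
ee_pos: [531.9, 332.6, 91.1]
ee_rot: [-179.9, -0.0, 165.8]
force: [-3.1, -4.8, 9.2]
gripper_width: 19.9
gripper_force: 15.0
```

>>> send_rows:
  motion:
    - {"tx":-0.00125,"ty":-0.00215,"tz":0,"rx":0,"ry":0,"rz":0,"gripper":0.8}
    - {"tx":-0.00125,"ty":-0.00215,"tz":0,"rx":0,"ry":0,"rz":0,"gripper":0.8}

```text
time_s: 10.2
ee_pos: [532.6, 331.6, 91.0]
ee_rot: [180.0, -0.0, 165.7]
force: [-3.0, 0.5, 7.0]
gripper_width: 19.7
gripper_force: 15.0
```

>>> send_rows:
  motion:
    - {"tx":0.00125,"ty":-0.00215,"tz":0,"rx":0,"ry":0,"rz":0,"gripper":0.8}
    - {"tx":0.00125,"ty":-0.00215,"tz":0,"rx":0,"ry":0,"rz":0,"gripper":0.8}

```text
time_s: 10.45
ee_pos: [532.0, 331.1, 91.1]
ee_rot: [179.8, 0.1, 165.7]
force: [0.1, 3.2, 4.2]
gripper_width: 19.7
gripper_force: 15.0
```

>>> send_rows:
  motion:
    - {"tx":0.0025,"ty":0,"tz":0,"rx":0,"ry":0,"rz":0,"gripper":0.8}
    - {"tx":0.0025,"ty":0,"tz":0,"rx":0,"ry":0,"rz":0,"gripper":0.8}

```text
time_s: 10.7
ee_pos: [530.8, 331.3, 91.1]
ee_rot: [179.8, 0.3, 165.8]
force: [2.3, 2.6, 5.2]
gripper_width: 19.8
gripper_force: 15.0
```

>>> send_rows:
  motion:
    - {"tx":0.0025,"ty":-0.0043,"tz":0,"rx":0,"ry":0,"rz":0,"gripper":0.8}
    - {"tx":0.0018,"ty":0.0018,"tz":0,"rx":0,"ry":0,"rz":0,"gripper":0.8}
    - {"tx":0.0018,"ty":0.0018,"tz":0,"rx":0,"ry":0,"rz":0,"gripper":0.8}

```text
time_s: 11.08
ee_pos: [527.4, 330.5, 91.0]
ee_rot: [180.0, 0.2, 165.8]
force: [2.6, -1.2, 7.9]
gripper_width: 19.7
gripper_force: 15.0
```

>>> send_rows:
  motion:
    - {"tx":0.0007,"ty":0.0025,"tz":0,"rx":0,"ry":0,"rz":0,"gripper":0.8}
    - {"tx":0.0007,"ty":0.0025,"tz":0,"rx":0,"ry":0,"rz":0,"gripper":0.8}
    - {"tx":-0.0007,"ty":0.0025,"tz":0,"rx":0,"ry":0,"rz":0,"gripper":0.8}
    - {"tx":-0.0007,"ty":0.0025,"tz":0,"rx":0,"ry":0,"rz":0,"gripper":0.8}

```text
time_s: 11.58
ee_pos: [526.7, 332.3, 90.8]
ee_rot: [-179.6, 0.0, 165.8]
force: [-0.0, -6.8, 11.6]
gripper_width: 19.6
gripper_force: 15.1
```

>>> send_rows:
  motion:
    - {"tx":-0.0018,"ty":0.0018,"tz":-0.0006,"rx":0,"ry":0,"rz":0,"gripper":0.8}
    - {"tx":-0.0018,"ty":0.0018,"tz":0,"rx":0,"ry":0,"rz":0,"gripper":0.8}
    - {"tx":-0.0025,"ty":0.0007,"tz":0,"rx":0,"ry":0,"rz":0,"gripper":0.8}

```text
time_s: 11.95
ee_pos: [528.9, 333.1, 90.7]
ee_rot: [-179.5, -0.1, 165.8]
force: [-2.6, -6.6, 11.0]
gripper_width: 20.0
gripper_force: 15.1
```

>>> send_rows:
  motion:
    - {"tx":-0.0025,"ty":0.0007,"tz":0,"rx":0,"ry":0,"rz":0,"gripper":0.8}
    - {"tx":-0.0025,"ty":-0.0007,"tz":0,"rx":0,"ry":0,"rz":0,"gripper":0.8}
    - {"tx":-0.0025,"ty":-0.0007,"tz":0,"rx":0,"ry":0,"rz":0,"gripper":0.8}

```text
time_s: 12.32
ee_pos: [532.1, 332.6, 90.4]
ee_rot: [-179.6, -0.2, 165.8]
force: [-3.1, -4.6, 8.8]
gripper_width: 19.4
gripper_force: 15.0
```

>>> send_rows:
  motion:
    - {"tx":0,"ty":0,"tz":-0.006,"rx":0,"ry":0,"rz":0,"gripper":0.85}
    - {"tx":0,"ty":0,"tz":0,"rx":0,"ry":0,"rz":0,"gripper":0.85}
    - {"tx":0,"ty":0,"tz":0,"rx":0,"ry":0,"rz":0,"gripper":0.85}
  grip_force: 40

```text
time_s: 12.7
ee_pos: [533.4, 335.3, 92.4]
ee_rot: [-179.9, -0.1, 165.8]
force: [-0.1, -0.1, -2.0]
gripper_width: 19.1
gripper_force: 40.0
```

```bash
python3 - <<'E'
from h import *
s=env.state();print(s['ee_pos'].round(2),s['ee_rot'].round(2),s['force'].round(2),s['torque'].round(2))
S=grab('scene');D=grab('side');cv2.imwrite('pics/c6.png',cv2.hconcat([cv2.resize(S['frame'][165:225,145:225,::-1],(400,300)),cv2.resize(D['frame'][250:310,215:295,::-1],(400,300))]))
E
```

```text
[533.42 335.35  92.4 ] [-1.7992e+02 -8.0000e-02  1.6575e+02] [-0.14 -0.14 -2.03] [ 0.02 -0.04 -0.03]
```

View pics/c6.png

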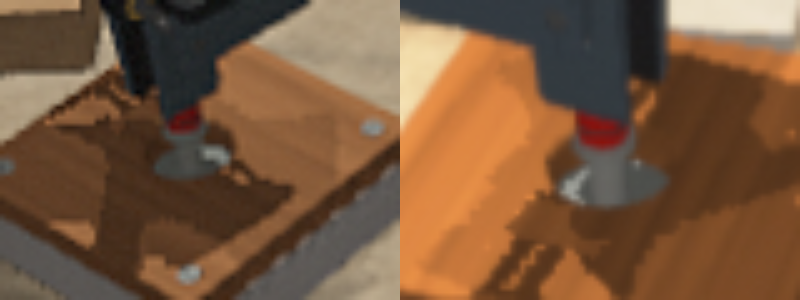

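The pin is upright and clear of the plate. I'll re-contact with a firmer grip and lighter preload.

>>> send_rows:
  motion:
    - {"tx":0,"ty":0,"tz":0.002,"rx":0,"ry":0,"rz":0,"gripper":0.85}
    - {"tx":0,"ty":0,"tz":0.0012,"rx":0,"ry":0,"rz":0,"gripper":0.85}
    - {"tx":0,"ty":0,"tz":0,"rx":0,"ry":0,"rz":0,"gripper":0.85}

```text
time_s: 13.18
ee_pos: [533.9, 335.6, 91.6]
ee_rot: [-180.0, -0.0, 165.7]
force: [1.0, 0.5, -2.4]
gripper_width: 19.0
gripper_force: 40.0
```

>>> send_rows:
  motion:
    - {"tx":0,"ty":0,"tz":0.0016,"rx":0,"ry":0,"rz":0,"gripper":0.85}
    - {"tx":0,"ty":0,"tz":0,"rx":0,"ry":0,"rz":0,"gripper":0.85}

```text
time_s: 13.42
ee_pos: [534.0, 335.6, 90.9]
ee_rot: [180.0, -0.0, 165.7]
force: [0.3, 0.4, -2.4]
gripper_width: 19.6
gripper_force: 40.0
```

>>> send_rows:
  motion:
    - {"tx":0,"ty":0,"tz":0.0016,"rx":0,"ry":0,"rz":0,"gripper":0.85}
    - {"tx":0,"ty":0,"tz":0,"rx":0,"ry":0,"rz":0,"gripper":0.85}

```text
time_s: 13.68
ee_pos: [534.1, 335.7, 90.6]
ee_rot: [180.0, 0.0, 165.7]
force: [-0.2, -0.3, 1.4]
gripper_width: 19.4
gripper_force: 40.0
```

>>> send_rows:
  motion:
    - {"tx":-0.0017,"ty":-0.0017,"tz":0.0002,"rx":0,"ry":0,"rz":0,"gripper":0.85}
    - {"tx":-0.0017,"ty":-0.0017,"tz":0,"rx":0,"ry":0,"rz":0,"gripper":0.85}
    - {"tx":-0.0006,"ty":-0.0022,"tz":0,"rx":0,"ry":0,"rz":0,"gripper":0.85}
    - {"tx":-0.0006,"ty":-0.0022,"tz":0,"rx":0,"ry":0,"rz":0,"gripper":0.85}

```text
time_s: 14.18
ee_pos: [535.9, 331.8, 90.5]
ee_rot: [179.9, 0.1, 165.7]
force: [-1.4, 2.4, 2.9]
gripper_width: 19.2
gripper_force: 40.0
```

>>> send_rows:
  motion:
    - {"tx":0.0006,"ty":-0.0022,"tz":0,"rx":0,"ry":0,"rz":0,"gripper":0.85}
    - {"tx":0.0006,"ty":-0.0022,"tz":0,"rx":0,"ry":0,"rz":0,"gripper":0.85}
    - {"tx":0.0017,"ty":-0.0017,"tz":0,"rx":0,"ry":0,"rz":0,"gripper":0.85}
    - {"tx":0.0017,"ty":-0.0017,"tz":0,"rx":0,"ry":0,"rz":0,"gripper":0.85}

```text
time_s: 14.68
ee_pos: [533.0, 328.1, 90.5]
ee_rot: [179.9, 0.1, 165.8]
force: [3.3, 1.4, 3.3]
gripper_width: 19.4
gripper_force: 40.0
```

Tracking is better now, so I'll continue the ring.

>>> send_rows:
  motion:
    - {"tx":0.0022,"ty":-0.0006,"tz":0,"rx":0,"ry":0,"rz":0,"gripper":0.85}
    - {"tx":0.0022,"ty":-0.0006,"tz":0,"rx":0,"ry":0,"rz":0,"gripper":0.85}
    - {"tx":0.0022,"ty":0.0006,"tz":0,"rx":0,"ry":0,"rz":0,"gripper":0.85}
    - {"tx":0.0022,"ty":0.0006,"tz":0,"rx":0,"ry":0,"rz":0,"gripper":0.85}

```text
time_s: 15.18
ee_pos: [528.6, 328.4, 90.5]
ee_rot: [-179.9, 0.1, 165.8]
force: [4.5, -1.4, 6.1]
gripper_width: 19.5
gripper_force: 40.0
```

>>> send_rows:
  motion:
    - {"tx":0.0017,"ty":0.0017,"tz":0,"rx":0,"ry":0,"rz":0,"gripper":0.85}
    - {"tx":0.0017,"ty":0.0017,"tz":0,"rx":0,"ry":0,"rz":0,"gripper":0.85}
    - {"tx":0.0006,"ty":0.0022,"tz":0,"rx":0,"ry":0,"rz":0,"gripper":0.85}
    - {"tx":0.0006,"ty":0.0022,"tz":0,"rx":0,"ry":0,"rz":0,"gripper":0.85}

```text
time_s: 15.68
ee_pos: [526.5, 331.0, 90.5]
ee_rot: [-179.7, 0.1, 165.8]
force: [2.8, -4.6, 8.8]
gripper_width: 19.4
gripper_force: 40.0
```

>>> send_rows:
  motion:
    - {"tx":-0.0006,"ty":0.0022,"tz":-0.0006,"rx":0,"ry":0,"rz":0,"gripper":0.85}
    - {"tx":-0.0006,"ty":0.0022,"tz":0,"rx":0,"ry":0,"rz":0,"gripper":0.85}
    - {"tx":-0.0017,"ty":0.0017,"tz":0,"rx":0,"ry":0,"rz":0,"gripper":0.85}
    - {"tx":-0.0017,"ty":0.0017,"tz":0,"rx":0,"ry":0,"rz":0,"gripper":0.85}

```text
time_s: 16.18
ee_pos: [527.2, 332.3, 90.5]
ee_rot: [-179.4, -0.2, 165.8]
force: [-2.8, -7.8, 13.1]
gripper_width: 19.3
gripper_force: 40.0
```

>>> send_rows:
  motion:
    - {"tx":-0.0022,"ty":0.0006,"tz":0,"rx":0,"ry":0,"rz":0,"gripper":0.85}
    - {"tx":-0.0022,"ty":0.0006,"tz":0,"rx":0,"ry":0,"rz":0,"gripper":0.85}
    - {"tx":-0.0022,"ty":-0.0006,"tz":0,"rx":0,"ry":0,"rz":0,"gripper":0.85}
    - {"tx":-0.0022,"ty":-0.0006,"tz":0,"rx":0,"ry":0,"rz":0,"gripper":0.85}

```text
time_s: 16.68
ee_pos: [528.7, 331.8, 90.5]
ee_rot: [-179.4, -0.6, 165.7]
force: [-7.8, -5.5, 15.2]
gripper_width: 19.7
gripper_force: 40.0
```

Motion toward +y sticks repeatedly near (527.5,332). I'll relax the lateral load there and probe.

>>> send_rows:
  motion:
    - {"tx":0.0047,"ty":-0.0048,"tz":0,"rx":0,"ry":0,"rz":0,"gripper":0.85}
    - {"tx":0.0047,"ty":-0.0048,"tz":0,"rx":0,"ry":0,"rz":0,"gripper":0.85}
    - {"tx":0,"ty":0,"tz":0,"rx":0,"ry":0,"rz":0,"gripper":0.85}

```text
time_s: 17.05
ee_pos: [526.8, 331.1, 90.6]
ee_rot: [-179.8, -0.1, 165.8]
force: [-0.0, -1.0, 7.4]
gripper_width: 19.0
gripper_force: 40.0
```

>>> send_rows:
  motion:
    - {"tx":0,"ty":0,"tz":-0.004,"rx":0,"ry":0,"rz":0,"gripper":0.85}
    - {"tx":0,"ty":0,"tz":0,"rx":0,"ry":0,"rz":0,"gripper":0.85}

```text
time_s: 17.3
ee_pos: [526.3, 331.2, 90.8]
ee_rot: [-179.8, -0.2, 165.7]
force: [-0.2, -0.7, -2.5]
gripper_width: 19.7
gripper_force: 40.0
```

>>> send_rows:
  motion:
    - {"tx":0,"ty":0,"tz":0.0025,"rx":0,"ry":0,"rz":0,"gripper":0.85}
    - {"tx":0,"ty":0,"tz":0,"rx":0,"ry":0,"rz":0,"gripper":0.85}

```text
time_s: 17.55
ee_pos: [527.5, 331.8, 90.7]
ee_rot: [-179.9, -0.1, 165.7]
force: [-0.2, -1.5, -0.8]
gripper_width: 19.6
gripper_force: 40.0
```

>>> send_rows:
  motion:
    - {"tx":0,"ty":0,"tz":0.001,"rx":0,"ry":0,"rz":0,"gripper":0.85}
    - {"tx":0,"ty":0,"tz":0,"rx":0,"ry":0,"rz":0,"gripper":0.85}

```text
time_s: 17.8
ee_pos: [527.8, 331.9, 90.6]
ee_rot: [-180.0, -0.0, 165.7]
force: [-2.6, -1.3, 2.8]
gripper_width: 19.0
gripper_force: 40.0
```

The plate is at a uniform TCP z of 90.6, so that was friction, which is worse when dragging toward +y. I'll raster along tool −y, with lifted returns.

>>> send_rows:
  motion:
    - {"tx":0,"ty":0,"tz":-0.006,"rx":0,"ry":0,"rz":0,"gripper":0.85}
    - {"tx":0.001,"ty":0.018,"tz":0,"rx":0,"ry":0,"rz":0,"gripper":0.85}
    - {"tx":0,"ty":0,"tz":0,"rx":0,"ry":0,"rz":0,"gripper":0.85}
    - {"tx":0,"ty":0,"tz":0.004,"rx":0,"ry":0,"rz":0,"gripper":0.85}
    - {"tx":0,"ty":0,"tz":0.0016,"rx":0,"ry":0,"rz":0,"gripper":0.85}
    - {"tx":0,"ty":0,"tz":0,"rx":0,"ry":0,"rz":0,"gripper":0.85}

```text
time_s: 18.55
ee_pos: [529.9, 340.9, 90.8]
ee_rot: [180.0, -0.0, 165.7]
force: [-1.0, 0.1, -2.0]
gripper_width: 19.6
gripper_force: 40.0
```

```bash
cat > w.py <<'E'
from h import *
s=env.state();A=R.from_euler('xyz',[180,0,165.75],degrees=True).as_matrix()
print('tool xy rel C (mm)',(A.T@(s['ee_pos']-[531.4,332.4,0]))[:2].round(1),'z',s['ee_pos'][2].round(2),'F',(A.T@s['force']).round(1),s['qvel'].round(2))
E
python3 w.py
```

```text
tool xy rel C (mm) [3.5 7.9] z 90.78 F [ 1.  -0.1  2. ] [-0.08 -0.01  0.13  0.05 -0.03  0.09]
```

>>> send_rows:
  motion:
    - {"tx":0,"ty":0,"tz":0.001,"rx":0,"ry":0,"rz":0,"gripper":0.85}
    - {"tx":0,"ty":-0.0025,"tz":0,"rx":0,"ry":0,"rz":0,"gripper":0.85}
    - {"tx":0,"ty":-0.0025,"tz":0,"rx":0,"ry":0,"rz":0,"gripper":0.85}

```text
time_s: 18.92
ee_pos: [529.8, 339.0, 90.7]
ee_rot: [179.9, 0.1, 165.7]
force: [0.6, 0.7, 0.3]
gripper_width: 18.7
gripper_force: 40.0
```

>>> send_rows:
  motion:
    - {"tx":0,"ty":-0.0025,"tz":0,"rx":0,"ry":0,"rz":0,"gripper":0.85}
    - {"tx":0,"ty":-0.0025,"tz":0,"rx":0,"ry":0,"rz":0,"gripper":0.85}

```text
time_s: 19.18
ee_pos: [529.2, 336.5, 90.7]
ee_rot: [179.9, 0.1, 165.7]
force: [0.4, 1.8, 1.6]
gripper_width: 19.4
gripper_force: 40.0
```

>>> send_rows:
  motion:
    - {"tx":0,"ty":-0.0025,"tz":0,"rx":0,"ry":0,"rz":0,"gripper":0.85}
    - {"tx":0,"ty":-0.0025,"tz":0,"rx":0,"ry":0,"rz":0,"gripper":0.85}

```text
time_s: 19.42
ee_pos: [528.5, 334.0, 90.6]
ee_rot: [179.9, 0.0, 165.7]
force: [0.3, 2.4, 2.0]
gripper_width: 19.2
gripper_force: 40.0
```

>>> send_rows:
  motion:
    - {"tx":0,"ty":0,"tz":-0.005,"rx":0,"ry":0,"rz":0,"gripper":0.85}
    - {"tx":-0.0044,"ty":0.0165,"tz":0,"rx":0,"ry":0,"rz":0,"gripper":0.85}
    - {"tx":0,"ty":0,"tz":0.002,"rx":0,"ry":0,"rz":0,"gripper":0.85}
    - {"tx":0,"ty":0,"tz":0.003,"rx":0,"ry":0,"rz":0,"gripper":0.85}
    - {"tx":0,"ty":-0.0025,"tz":0,"rx":0,"ry":0,"rz":0,"gripper":0.85}
    - {"tx":0,"ty":-0.0025,"tz":0,"rx":0,"ry":0,"rz":0,"gripper":0.85}

```text
time_s: 20.18
ee_pos: [532.0, 339.2, 90.7]
ee_rot: [179.9, 0.0, 165.7]
force: [0.1, 2.3, 1.1]
gripper_width: 19.5
gripper_force: 40.0
```

>>> send_rows:
  motion:
    - {"tx":0,"ty":-0.0025,"tz":0,"rx":0,"ry":0,"rz":0,"gripper":0.85}
    - {"tx":0,"ty":-0.0025,"tz":0,"rx":0,"ry":0,"rz":0,"gripper":0.85}

```text
time_s: 20.42
ee_pos: [531.4, 336.6, 90.7]
ee_rot: [179.9, 0.0, 165.7]
force: [0.5, 2.3, 2.3]
gripper_width: 19.7
gripper_force: 40.0
```

>>> send_rows:
  motion:
    - {"tx":0,"ty":-0.0025,"tz":0,"rx":0,"ry":0,"rz":0,"gripper":0.85}
    - {"tx":0,"ty":-0.0025,"tz":0,"rx":0,"ry":0,"rz":0,"gripper":0.85}

```text
time_s: 20.68
ee_pos: [530.8, 334.1, 90.6]
ee_rot: [179.9, 0.0, 165.7]
force: [2.0, 2.1, 2.6]
gripper_width: 19.1
gripper_force: 40.0
```

Next line, shifted by a further −2.2 mm in tx.

>>> send_rows:
  motion:
    - {"tx":0,"ty":0,"tz":-0.005,"rx":0,"ry":0,"rz":0,"gripper":0.85}
    - {"tx":-0.0044,"ty":0.0155,"tz":0,"rx":0,"ry":0,"rz":0,"gripper":0.85}
    - {"tx":0,"ty":0,"tz":0.002,"rx":0,"ry":0,"rz":0,"gripper":0.85}
    - {"tx":0,"ty":0,"tz":0.003,"rx":0,"ry":0,"rz":0,"gripper":0.85}
    - {"tx":0,"ty":-0.0025,"tz":0,"rx":0,"ry":0,"rz":0,"gripper":0.85}
    - {"tx":0,"ty":-0.0025,"tz":0,"rx":0,"ry":0,"rz":0,"gripper":0.85}

```text
time_s: 21.42
ee_pos: [534.2, 338.9, 90.7]
ee_rot: [179.9, 0.1, 165.7]
force: [-0.2, 1.3, 1.6]
gripper_width: 19.2
gripper_force: 40.0
```

>>> send_rows:
  motion:
    - {"tx":0,"ty":-0.0025,"tz":0,"rx":0,"ry":0,"rz":0,"gripper":0.85}
    - {"tx":0,"ty":-0.0025,"tz":0,"rx":0,"ry":0,"rz":0,"gripper":0.85}

```text
time_s: 21.68
ee_pos: [533.6, 336.3, 90.6]
ee_rot: [179.9, 0.0, 165.7]
force: [1.5, 2.6, 2.3]
gripper_width: 19.4
gripper_force: 40.0
```

>>> send_rows:
  motion:
    - {"tx":0,"ty":-0.0025,"tz":0,"rx":0,"ry":0,"rz":0,"gripper":0.85}
    - {"tx":0,"ty":-0.0025,"tz":0,"rx":0,"ry":0,"rz":0,"gripper":0.85}

```text
time_s: 21.92
ee_pos: [532.9, 333.8, 90.6]
ee_rot: [180.0, 0.0, 165.7]
force: [0.8, 1.6, 1.5]
gripper_width: 19.2
gripper_force: 40.0
```

>>> send_rows:
  motion:
    - {"tx":0,"ty":0,"tz":-0.005,"rx":0,"ry":0,"rz":0,"gripper":0.85}
    - {"tx":-0.0044,"ty":0.0145,"tz":0,"rx":0,"ry":0,"rz":0,"gripper":0.85}
    - {"tx":0,"ty":0,"tz":0.002,"rx":0,"ry":0,"rz":0,"gripper":0.85}
    - {"tx":0,"ty":0,"tz":0.003,"rx":0,"ry":0,"rz":0,"gripper":0.85}
    - {"tx":0,"ty":-0.0025,"tz":0,"rx":0,"ry":0,"rz":0,"gripper":0.85}
    - {"tx":0,"ty":-0.0025,"tz":0,"rx":0,"ry":0,"rz":0,"gripper":0.85}

```text
time_s: 22.68
ee_pos: [536.3, 338.2, 90.7]
ee_rot: [179.9, 0.0, 165.7]
force: [0.6, 2.2, 0.3]
gripper_width: 19.2
gripper_force: 40.0
```

>>> send_rows:
  motion:
    - {"tx":0,"ty":-0.0025,"tz":0,"rx":0,"ry":0,"rz":0,"gripper":0.85}
    - {"tx":0,"ty":-0.0025,"tz":0,"rx":0,"ry":0,"rz":0,"gripper":0.85}

```text
time_s: 22.92
ee_pos: [535.7, 335.5, 90.6]
ee_rot: [179.9, 0.0, 165.7]
force: [0.0, 2.5, 2.0]
gripper_width: 19.3
gripper_force: 40.0
```

>>> send_rows:
  motion:
    - {"tx":0,"ty":0,"tz":-0.005,"rx":0,"ry":0,"rz":0,"gripper":0.85}
    - {"tx":-0.0044,"ty":0.008,"tz":0,"rx":0,"ry":0,"rz":0,"gripper":0.85}
    - {"tx":0,"ty":0,"tz":0.002,"rx":0,"ry":0,"rz":0,"gripper":0.85}
    - {"tx":0,"ty":0,"tz":0.003,"rx":0,"ry":0,"rz":0,"gripper":0.85}
    - {"tx":0,"ty":-0.0025,"tz":0,"rx":0,"ry":0,"rz":0,"gripper":0.85}
    - {"tx":0,"ty":-0.0025,"tz":0,"rx":0,"ry":0,"rz":0,"gripper":0.85}

```text
time_s: 23.68
ee_pos: [538.2, 336.7, 90.7]
ee_rot: [179.9, 0.0, 165.7]
force: [-0.5, 2.0, 1.1]
gripper_width: 19.2
gripper_force: 40.0
```

>>> send_rows:
  motion:
    - {"tx":0,"ty":-0.0025,"tz":0,"rx":0,"ry":0,"rz":0,"gripper":0.85}
    - {"tx":0,"ty":-0.0025,"tz":0,"rx":0,"ry":0,"rz":0,"gripper":0.85}

```text
time_s: 23.92
ee_pos: [537.6, 334.0, 90.6]
ee_rot: [179.9, 0.0, 165.7]
force: [0.9, 1.9, 2.2]
gripper_width: 19.3
gripper_force: 40.0
```

>>> send_rows:
  motion:
    - {"tx":0,"ty":-0.0025,"tz":0,"rx":0,"ry":0,"rz":0,"gripper":0.85}
    - {"tx":0,"ty":-0.0025,"tz":0,"rx":0,"ry":0,"rz":0,"gripper":0.85}

```text
time_s: 24.18
ee_pos: [536.8, 331.4, 90.5]
ee_rot: [180.0, 0.0, 165.7]
force: [0.0, 2.1, 2.6]
gripper_width: 19.4
gripper_force: 40.0
```

>>> send_rows:
  motion:
    - {"tx":0,"ty":-0.0025,"tz":0,"rx":0,"ry":0,"rz":0,"gripper":0.85}
    - {"tx":0,"ty":-0.0025,"tz":0,"rx":0,"ry":0,"rz":0,"gripper":0.85}

```text
time_s: 24.42
ee_pos: [535.9, 328.8, 90.2]
ee_rot: [180.0, -0.0, 165.7]
force: [0.7, 1.6, 1.9]
gripper_width: 19.1
gripper_force: 40.0
```

>>> send_rows:
  motion:
    - {"tx":0,"ty":-0.0025,"tz":0,"rx":0,"ry":0,"rz":0,"gripper":0.85}
    - {"tx":0,"ty":-0.0025,"tz":0,"rx":0,"ry":0,"rz":0,"gripper":0.85}

```text
time_s: 24.68
ee_pos: [535.4, 326.6, 90.4]
ee_rot: [180.0, 0.0, 165.7]
force: [0.5, 2.6, 2.2]
gripper_width: 19.6
gripper_force: 40.0
```

>>> send_rows:
  motion:
    - {"tx":0.0015,"ty":-0.0025,"tz":0,"rx":0,"ry":0,"rz":0,"gripper":0.85}
    - {"tx":0.0015,"ty":-0.0025,"tz":0,"rx":0,"ry":0,"rz":0,"gripper":0.85}

```text
time_s: 24.92
ee_pos: [533.6, 324.3, 90.5]
ee_rot: [180.0, 0.0, 165.8]
force: [2.0, 2.2, 3.1]
gripper_width: 19.1
gripper_force: 40.0
```

There was a z dip (90.2) at (535.9,328.8), so I'll go back and probe around it.

>>> send_rows:
  motion:
    - {"tx":0,"ty":0,"tz":-0.005,"rx":0,"ry":0,"rz":0,"gripper":0.85}
    - {"tx":-0.003,"ty":0.0105,"tz":0,"rx":0,"ry":0,"rz":0,"gripper":0.85}
    - {"tx":0,"ty":0,"tz":0.002,"rx":0,"ry":0,"rz":0,"gripper":0.85}
    - {"tx":0,"ty":0,"tz":0.003,"rx":0,"ry":0,"rz":0,"gripper":0.85}
    - {"tx":0,"ty":0,"tz":0.0004,"rx":0,"ry":0,"rz":0,"gripper":0.85}
    - {"tx":0,"ty":0,"tz":0,"rx":0,"ry":0,"rz":0,"gripper":0.85}

```text
time_s: 25.68
ee_pos: [535.9, 329.1, 90.3]
ee_rot: [-180.0, -0.0, 165.7]
force: [-1.2, -0.3, 1.6]
gripper_width: 19.2
gripper_force: 40.0
```

>>> send_rows:
  motion:
    - {"tx":-0.001,"ty":0,"tz":0,"rx":0,"ry":0,"rz":0,"gripper":0.85}
    - {"tx":-0.001,"ty":0,"tz":0,"rx":0,"ry":0,"rz":0,"gripper":0.85}

```text
time_s: 25.92
ee_pos: [536.6, 328.9, 90.1]
ee_rot: [-180.0, -0.0, 165.7]
force: [-0.2, 0.8, -0.6]
gripper_width: 19.3
gripper_force: 40.0
```

Force falls and z drops going −tx, so I'll continue in that direction.

>>> send_rows:
  motion:
    - {"tx":-0.001,"ty":0,"tz":0.0006,"rx":0,"ry":0,"rz":0,"gripper":0.85}
    - {"tx":-0.001,"ty":0,"tz":0.0006,"rx":0,"ry":0,"rz":0,"gripper":0.85}
    - {"tx":0,"ty":0,"tz":0,"rx":0,"ry":0,"rz":0,"gripper":0.85}

```text
time_s: 26.3
ee_pos: [538.1, 328.6, 89.2]
ee_rot: [-180.0, 0.0, 165.7]
force: [0.3, -0.2, -1.0]
gripper_width: 19.6
gripper_force: 40.0
```

>>> send_rows:
  motion:
    - {"tx":0,"ty":0,"tz":0.002,"rx":0,"ry":0,"rz":0,"gripper":0.85}
    - {"tx":0,"ty":0,"tz":0.002,"rx":0,"ry":0,"rz":0,"gripper":0.85}
    - {"tx":0,"ty":0,"tz":0,"rx":0,"ry":0,"rz":0,"gripper":0.85}

```text
time_s: 26.68
ee_pos: [538.0, 328.6, 87.4]
ee_rot: [180.0, 0.0, 165.7]
force: [0.4, -0.0, -1.0]
gripper_width: 19.2
gripper_force: 40.0
```

>>> send_rows:
  motion:
    - {"tx":0,"ty":0,"tz":0.003,"rx":0,"ry":0,"rz":0,"gripper":0.85}
    - {"tx":0,"ty":0,"tz":0.003,"rx":0,"ry":0,"rz":0,"gripper":0.85}
    - {"tx":0,"ty":0,"tz":0.003,"rx":0,"ry":0,"rz":0,"gripper":0.85}
    - {"tx":0,"ty":0,"tz":0.003,"rx":0,"ry":0,"rz":0,"gripper":0.85}
    - {"tx":0,"ty":0,"tz":0,"rx":0,"ry":0,"rz":0,"gripper":0.85}

```text
time_s: 27.3
ee_pos: [537.9, 328.6, 81.4]
ee_rot: [-180.0, -0.0, 165.7]
force: [0.7, 0.5, -1.7]
gripper_width: 19.0
gripper_force: 40.0
```

>>> send_rows:
  motion:
    - {"tx":0,"ty":0,"tz":0.003,"rx":0,"ry":0,"rz":0,"gripper":0.85}
    - {"tx":0,"ty":0,"tz":0.003,"rx":0,"ry":0,"rz":0,"gripper":0.85}
    - {"tx":0,"ty":0,"tz":0,"rx":0,"ry":0,"rz":0,"gripper":0.85}

```text
time_s: 27.68
ee_pos: [537.9, 328.6, 78.3]
ee_rot: [-180.0, -0.0, 165.7]
force: [0.5, -0.2, -1.5]
gripper_width: 19.2
gripper_force: 40.0
```

>>> send_rows:
  motion:
    - {"tx":0,"ty":0,"tz":0.004,"rx":0,"ry":0,"rz":0,"gripper":0.85}
    - {"tx":0,"ty":0,"tz":0.004,"rx":0,"ry":0,"rz":0,"gripper":0.85}
    - {"tx":0,"ty":0,"tz":0.004,"rx":0,"ry":0,"rz":0,"gripper":0.85}
    - {"tx":0,"ty":0,"tz":0.004,"rx":0,"ry":0,"rz":0,"gripper":0.85}
    - {"tx":0,"ty":0,"tz":0.004,"rx":0,"ry":0,"rz":0,"gripper":0.85}
    - {"tx":0,"ty":0,"tz":0,"rx":0,"ry":0,"rz":0,"gripper":0.85}

```text
time_s: 28.42
ee_pos: [537.9, 328.6, 68.3]
ee_rot: [-180.0, -0.0, 165.7]
force: [0.5, -0.2, -2.2]
gripper_width: 19.6
gripper_force: 40.0
```

>>> send_rows:
  motion:
    - {"tx":0,"ty":0,"tz":0.003,"rx":0,"ry":0,"rz":0,"gripper":0.85}
    - {"tx":0,"ty":0,"tz":0.002,"rx":0,"ry":0,"rz":0,"gripper":0.85}
    - {"tx":0,"ty":0,"tz":0,"rx":0,"ry":0,"rz":0,"gripper":0.85}

```text
time_s: 28.8
ee_pos: [538.0, 328.6, 65.9]
ee_rot: [-180.0, -0.0, 165.7]
force: [0.1, -0.8, -1.5]
gripper_width: 19.6
gripper_force: 40.0
```

>>> send_rows:
  motion:
    - {"tx":0,"ty":0,"tz":0.0015,"rx":0,"ry":0,"rz":0,"gripper":0.85}
    - {"tx":0,"ty":0,"tz":0.001,"rx":0,"ry":0,"rz":0,"gripper":0.85}
    - {"tx":0,"ty":0,"tz":0,"rx":0,"ry":0,"rz":0,"gripper":0.85}

```text
time_s: 29.18
ee_pos: [538.0, 328.7, 64.9]
ee_rot: [180.0, 0.0, 165.7]
force: [0.1, 0.2, -0.9]
gripper_width: 18.7
gripper_force: 40.0
```

>>> send_rows:
  motion:
    - {"tx":0,"ty":0,"tz":0.001,"rx":0,"ry":0,"rz":0,"gripper":0.85}
    - {"tx":0,"ty":0,"tz":0,"rx":0,"ry":0,"rz":0,"gripper":0.85}

```text
time_s: 29.42
ee_pos: [538.0, 328.7, 64.8]
ee_rot: [180.0, 0.0, 165.7]
force: [-0.8, -1.8, 3.0]
gripper_width: 19.2
gripper_force: 40.0
```

The shoulder is seated (25.8 mm down, force rising). I'll release and lift away.

>>> send_rows:
  motion:
    - {"tx":0,"ty":0,"tz":0,"rx":0,"ry":0,"rz":0,"gripper":0.4}
    - {"tx":0,"ty":0,"tz":0,"rx":0,"ry":0,"rz":0,"gripper":0.2}
    - {"tx":0,"ty":0,"tz":0,"rx":0,"ry":0,"rz":0,"gripper":0}
    - {"tx":0,"ty":0,"tz":0,"rx":0,"ry":0,"rz":0,"gripper":0}
    - {"tx":0,"ty":0,"tz":-0.03,"rx":0,"ry":0,"rz":0,"gripper":0}
    - {"tx":0,"ty":0,"tz":-0.06,"rx":0,"ry":0,"rz":0,"gripper":0}
    - {"tx":0,"ty":0,"tz":-0.1,"rx":0,"ry":0,"rz":0,"gripper":0}
    - {"tx":0,"ty":0,"tz":-0.1,"rx":0,"ry":0,"rz":0,"gripper":0}
    - {"tx":0,"ty":0,"tz":0,"rx":0,"ry":0,"rz":0,"gripper":0}
    - {"tx":0,"ty":0,"tz":0,"rx":0,"ry":0,"rz":0,"gripper":0}

```text
time_s: 30.68
ee_pos: [537.7, 328.5, 209.6]
ee_rot: [180.0, 0.0, 165.7]
force: [-0.6, 0.2, -0.3]
gripper_width: 45.7
gripper_force: 0.0
```

```bash
python3 - <<'E'
from h import *
s=env.state();print(s['ee_pos'],s['force'],s['gripper_width'])
S=grab('scene');D=grab('side');cv2.imwrite('pics/c7.png',cv2.hconcat([cv2.resize(S['frame'][130:250,110:270,::-1],(400,300)),cv2.resize(D['frame'][210:330,180:340,::-1],(400,300))]))
E
```

```text
[537.70717465 328.48638867 209.6488944 ] [-0.57331921  0.17199656 -0.26445574] 45.70857311051076
```

View pics/c7.png

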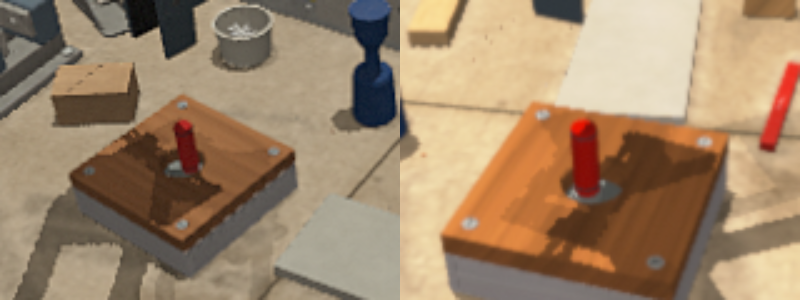

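The red pin stands alone and upright in the opening at (188,150) in the left crop, with its shoulder on the plate. The tub and pencil haven't moved, and the gripper is clear.

```bash
python3 -c "
from workcell import env
print(env.job_done())"
```

```text
the job is handed in; nothing more can be done
None
```

The red pin is pushed home in the hidden hole, about 26 mm deep, and stands upright by itself with the gripper clear. I handed the job in at about 31 s and no verdict came back; the highest force I read was about 17 N, but readings came only at the end of each move.

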